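# Load the tablet wheel into the bedside dispenser and hold it home

### The job

Lift the blue tablet wheel off the bedside table by its black tab and put it on the orange splined drive in the white dispenser, turning it until the splines mesh so that it slides down flat. Then press it all the way home against its sprung seat and finish while still holding the wheel pressed down: do not let go. Leave the tumbler, the pill bottle and the clock standing where they are.

Things in the scene. Friction and masses are not known exactly. Their poses are not given: they have to be found in the camera images.
- carousel: Loose blue tablet wheel: drum 124 mm diameter, 25 mm high, about 0.14 kg, flat clear cover, black finger tab on top. Origin: centre of its underside, z up. In the underside a cross-shaped socket, 23 mm deep: four slots 9.4 mm wide, reaching 20 mm out along the wheel's x and y, so in line with and square to the tab. It fits the drive every quarter turn.
- tab (a point): Grip point in the wheel's black tab, on the wheel's axis, 48 mm above its underside; axes as the wheel's. The tab is 40 mm long along x, 14 mm thick along y, from 25 mm (the cover) to 60 mm above the underside: pinch it across y from above. With the TCP here the fingertips just clear the cover.
- dispenser: White dispenser, fixed: round housing, 170 mm diameter, control panel 98 mm out on its -x side. Origin: centre of its underside, on the drive's axis, z up. Rim 56 mm high around an open round well of 148 mm diameter, floor 30 mm high. In its middle the drive and round that a black sprung seat disc, 52 mm diameter, top 39 mm high when free.
- home (a point): Point on the drive's axis 34 mm above the dispenser's underside: where the centre of the wheel's underside lies when pressed fully home. Heights of the wheel's underside above this point: 11 to 13 mm when it rides on top of unmeshed splines, 5 mm when meshed and resting on the free seat, 0 fully home.
- drive_top (a point): Tip of the drive, 55 mm above the dispenser's underside. Site x, y run along its four orange splines: a cross 32 mm across, 7 mm wide, tops at 47 mm, upper 2 mm narrower. On it a steel pilot, 11 mm diameter, conical tip, enters the socket first at any yaw. The drive's angle varies; it is stiff (0.1 N m): turn the wheel to suit. Play when meshed 1.2 mm, 0.08 rad.
- seat (a joint): Travel of the black sprung seat in m: 0 free (up), 0.005 fully down on its stop. It starts to give at about 4.5 N and is fully down at about 7.5 N, including the wheel's weight (1 to 2 N), which alone does not move it. It springs back when let go.
- tumbler: Empty drinking glass, 72 mm diameter, 90 mm high, loose. Origin: centre of its underside. Leave alone.
- pill_bottle: Amber bottle with white cap, 48 mm diameter, 75 mm high, loose. Origin: centre of its underside. Leave alone.
- clock: Small wooden clock, 50 x 110 x 70 mm high, long side along its y, loose, beyond the work. Origin: centre of its underside. Leave alone.
Things that resemble listed ones, but are neither listed nor needed, are in the scene too. Of the things shaped like the carousel, the blue one is meant. There is more than one size of the dispenser; the job needs the larger.

How it is judged (in metres and radians):
On the way, in this order (a step that is already met when the one before it is completed fails the run):
1. the wheel is lifted clear of the table in the fingers (height (world z) of carousel above 0.03 m and horizontal distance between carousel and drive_top above 0.05 m and contact force between carousel and the fingers above 1 N), for 0.1 s.
2. the wheel is on the drive with its splines meshed, flat (horizontal distance between carousel and drive_top below 0.004 m and angle between carousel's own z axis and vertical below 0.08 rad and z of carousel in the frame of home below 0.0075 m), for 0.2 s.
At the end, for the whole second after the job is handed in: Wheel meshed on the drive (within 4 mm of its axis, flat within 0.08 rad), at most 2.2 mm above fully home, seat pressed in more than 3.5 of its 5 mm, fingers still on the wheel with over 2 N; tumbler, bottle and clock upright (0.2 rad) and within 25 mm of their starts (horizontal distance between carousel and drive_top below 0.004 m and angle between carousel's own z axis and vertical below 0.08 rad and z of carousel in the frame of home below 0.0022 m and value of joint seat above 0.0035 m and contact force between carousel and the fingers above 2 N and distance of each of tumbler, pill_bottle, clock from where it was at the start of the episode below 0.025 m and angle between each of tumbler, pill_bottle, clock's own z axis and vertical below 0.2 rad); the arm keeps its last pose, push and grip.
It fails at once if the tumbler is knocked over or shoved away (distance of tumbler from where it was at the start of the episode above 0.03 m or angle between tumbler's own z axis and vertical above 0.4 rad).
It fails at once if the pill bottle is knocked over or shoved away (distance of pill_bottle from where it was at the start of the episode above 0.03 m or angle between pill_bottle's own z axis and vertical above 0.4 rad).
It fails at once if the clock is knocked over or shoved away (distance of clock from where it was at the start of the episode above 0.03 m or angle between clock's own z axis and vertical above 0.4 rad).
It also fails if it takes over 40 s, if anything falls off the work surface, if the arm or the gripper's body presses on something with over 40 N, if the wrist force passes 120 N, or if a joint passes its speed limit or range.

### The arm

A 6-joint arm with a two-finger parallel gripper is mounted at the origin on the work surface. World frame = base frame: x ahead of the robot, y to its left, z up, the work surface at z = 0. Lengths are in mm, angles in rad, forces in N, time in s.
With the tool pointing down it reaches from about 275 to 750 mm from the base axis. Payload 10.2 kg.
Tool frame: the origin (TCP) lies between the finger pads, 19 mm behind the fingertips; this is the grasp point; z points along the fingers, y is the line along which they close (so a half turn about z gives the same grasp; the last joint's range is limited). The gripper opens to 85 mm and grips with 20 to 120 N. Pads are 22 mm wide; open, the fingers measure 114 mm over their backs; the gripper's body (76 mm by 85 mm) begins 54 mm behind the grasp point. The pads swing forward as they close: fully open they stand 13 mm farther back than shut.
Start: joints at [0.954, 0.313, 1.498, -0, 1.331, -0.223], TCP at [201.456, 484.816, 249.994] pointing down, gripper open.
Joint ranges: [-2.94, 2.94], [-0.97, 2.17], [0.19, 2.56], [-1.23, 4.37], [0.02, 3.11], [-2.88, 2.88]. Speed limits (rad/s): [2.39, 2.39, 3.01, 3.14, 3.14, 3.14].

### API

Orientations are given as a unit quaternion [w, x, y, z].
In Python, from rig import * gives the robot as it stands.
- The arm moves only by the tool arm_command, never from a script. Its argument "steps" is a list that holds one entry, the list of rows, each a list of 7 numbers: the opening, from 0 (shut) to 1 (fully open), then the shift along the tool's x, y, z each as a share of 0.05 m, from -1 to 1, then the turn, a rotation vector about the tool's x, y, z each as a share of 0.15 rad, from -1 to 1. A call has 1 to 8 rows; each row shifts and turns the commanded pose from where the row before left it, along the tool's axes as they then stand; what a row does not reach is not made up. A row lasts 1/8 s, in which the tool goes at most 62.5 mm and 10.7 degrees, less where a joint would pass 70% of its speed; a pose out of reach is approached as far as the arm can. A call with a number of a shift or a turn outside -1 to 1 is refused whole. A call with a gripper value outside its range is refused whole. The fingers move at their own pace and stop on an object; "squeeze" is the grip in N (left out, the last holds). Time passes only in rows, so rows that do not move let the fingers close. It gives the time, the measured TCP pose, the force, the opening and the grip force at its end, in the units of the state.
- sense(): the state, without advancing time (a new reading comes with each control period).
- capture(name): name is "scene" or "top"; returns the picture (420x560x3 uint8, red, green, blue); there is no depth.
- get_calibration(name): a dict with "intrinsics" (3x3 intrinsics, pixels), "D" ([k1, k2, p1, p2, k3] as OpenCV has them; the pictures are not rectified), "rvec" (rotation vector, rad) and "tvec" (3), from world to camera coordinates, as OpenCV has them. Camera axes: x right, y down, z forward; pixel columns grow to the right and rows downward; lengths in mm; the calibration is good to about 2 mm. A picture is of the moment at which its call begins. get_calibration takes no time and is no camera call.
- finish_job(): hands the job in; it is judged then, once.
The state is a dict: "time_s": time; "joints": joint angles; "dq": joint speeds; "tau": joint torques, N m; "eef_pos": TCP position; "ee_rot": TCP orientation; "force": force on the tool from outside, world axes, zero at the start; "wrist_torque": the same for the moment, N m; "grip_width": opening from 0.0 (shut) to 1.0 (fully open); "grip_force": force on a finger pad.
Only numpy, scipy, OpenCV 4.12 (cv2) and the standard library are available. Lean on these libraries where they do the work, as an engineer would, in place of code of your own. Each camera call takes 0.05 s, during which the arm holds its last target. There are 200 camera calls.

## Working session

There is one attempt and no reset: what is moved stays moved. The work goes in short steps, Python scripts to look and compute and a tool call to move; the robot and the scene stay as the last step left them, time stands still between calls to the robot, and variables do not carry over. Pictures are saved under pics/ and viewed, at most 10 in all, crops included, and the job is handed in when it is done.

Besides the shell and the picture viewer there is one more tool, called after "Call:" as name([rows], argument=value, ...), one row to a line, values as JSON. arm_command: Moves the arm, as the interface text tells. Its arguments: {"type":"object","properties":{"steps":{"type":"array"},"squeeze":{"type":"number"}},"required":["steps"]}

```bash
mkdir -p pics; python3 - <<'E'
from rig import *
import cv2
for n in("scene","top"):
    cv2.imwrite(f"pics/{n}0.png",capture(n)[:,:,::-1]); c=get_calibration(n); print(n,c)
s=sense();print(s["time_s"],s["ee_rot"],s["force"])
E
```

```text
scene {'intrinsics': array([[386.26528345,   0.        , 277.04439994],
       [  0.        , 386.26528345, 210.4691604 ],
       [  0.        ,   0.        ,   1.        ]]), 'D': array([0.00111189, 0.        , 0.        , 0.        , 0.        ]), 'rvec': array([ 1.73529318,  1.94968945, -0.67101939]), 'tvec': array([  63.19197951, -429.11275559, 1615.39266547])}
top {'intrinsics': array([[470.87540201,   0.        , 272.72055172],
       [  0.        , 470.87540201, 211.88528222],
       [  0.        ,   0.        ,   1.        ]]), 'D': array([-0.16181246,  0.        ,  0.        ,  0.        ,  0.        ]), 'rvec': array([ 2.10066661, -2.15803163,  0.20940096]), 'tvec': array([-1.83373869e-01,  6.30478567e+02,  1.34797833e+03])}
0.1 [-2.34090719e-04  1.95625242e-01  9.80678562e-01 -5.16703298e-04] [ 0.04600149 -0.20623454 -0.37497247]
```

View pics/scene0.png

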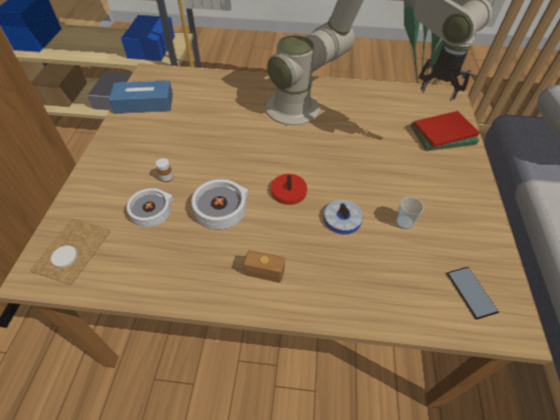

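View pics/top0.png

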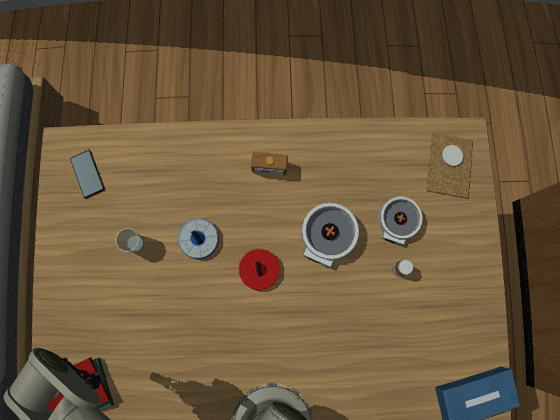

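The scene view has the blue wheel at (343,216) and the larger dispenser at (219,203). In the top view they are at (198,239) and (330,231). The red wheel and the small dispenser are decoys.

```bash
cat > h.py <<'E'
from rig import *
import cv2, numpy as np
def ray(n,uv,z):
    c=get_calibration(n); R=cv2.Rodrigues(c["rvec"])[0]; o=-R.T@c["tvec"]
    p=cv2.undistortPoints(np.array(uv,float).reshape(-1,1,2),c["intrinsics"],c["D"])[:,0]
    d=np.c_[p,np.ones(len(p))]@R
    return (o+d*((z-o[2])/d[:,2])[:,None])[:,:2]
def pix(n,box,f):
    im=cv2.imread(f"pics/{n}0.png"); x0,y0,x1,y1=box
    h=cv2.cvtColor(im,cv2.COLOR_BGR2HSV)[y0:y1,x0:x1].astype(int); 
    y,x=np.nonzero(f(h[...,0],h[...,1],h[...,2])); return np.c_[x+x0,y+y0]
E
python3 - <<'E'
from h import *
org=lambda h,s,v:(h<18)&(s>130)&(v>90)
blk=lambda h,s,v:(v<60)
blue=lambda h,s,v:(h>95)&(h<130)&(s>60)
for n,bd,bw in(("top",(315,216,346,247),(174,215,222,263)),("scene",(200,190,238,216),(320,195,366,240))):
    p=pix(n,bd,org); w=ray(n,p,47); d=w-w.mean(0); a=np.arctan2(d[:,1],d[:,0]); r=np.hypot(*d.T)
    print(n,"drive",len(p),p.mean(0),w.mean(0),"bbox ctr",(w.min(0)+w.max(0))/2,"spline ang",np.angle((r**2*np.exp(4j*a)).sum())/4)
    p=pix(n,bw,blk); w=ray(n,p,60); print("tab",len(p),p.mean(0),w.mean(0), cv2.minAreaRect(w.astype(np.float32)))
    p=pix(n,bw,blue); w=ray(n,p,12); print("blue",len(p),p.mean(0),cv2.minEnclosingCircle(w.astype(np.float32)))
im=[cv2.resize(cv2.imread(f"pics/{n}0.png")[b[1]:b[3],b[0]:b[2]],(390,290),interpolation=cv2.INTER_CUBIC) for n,b in(("top",(170,220,226,262)),("top",(302,210,358,252)),("scene",(315,195,371,237)),("scene",(191,182,247,224)))]
cv2.imwrite("pics/crop.png",np.vstack([np.hstack(im[:2]),np.hstack(im[2:])]))
E
```

```text
top drive 39 [329.41025641 230.53846154] [ 571.03753561 -185.79771623] bbox ctr [ 571.12060193 -186.0671255 ] spline ang -0.682116106885755
tab 106 [201.56603774 240.08490566] [550.64624159 195.77850554] ((537.7094116210938, 185.79205322265625), (77.58216094970703, 80.73783111572266), 89.50096893310547)
blue 247 [198.22267206 240.54251012] ((562.761474609375, 214.1536407470703), 62.98125076293945)
scene drive 52 [218.78846154 201.15384615] [ 572.76436138 -186.37166315] bbox ctr [ 570.12171427 -185.92224203] spline ang -0.6387047618003933
tab 72 [343.69444444 211.15277778] [576.51536385 209.90440508] ((575.7706909179688, 209.33712768554688), (47.44039535522461, 21.68721580505371), 0.7262992262840271)
blue 190 [341.68947368 224.69473684] ((582.8057250976562, 209.39500427246094), 56.47718048095703)
```

View pics/crop.png

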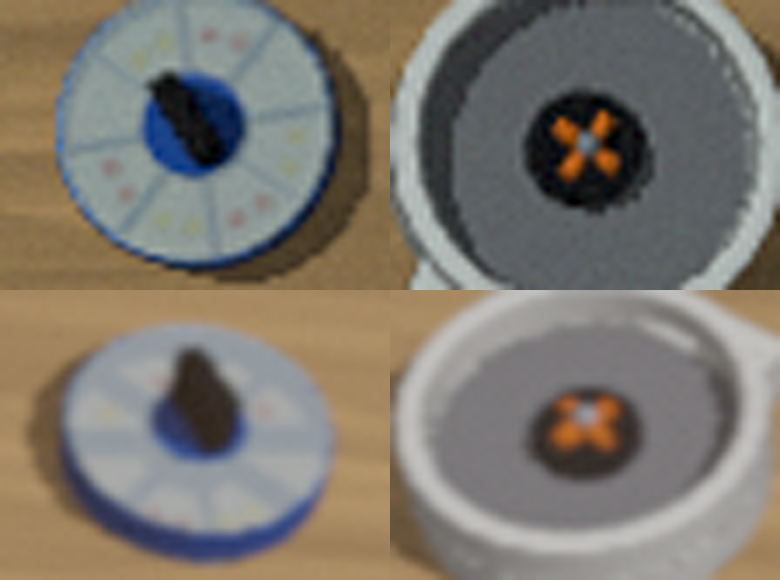

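The crops show the wheel's tab in the top view running from about (193,231) to (200,243), and the drive cross centred at (330,231), turned roughly 40°. Next I'll refine both.

```bash
python3 - <<'E'
from h import *
blk=lambda h,s,v:(v<75)
cov=lambda h,s,v:((h>80)|(s<70))
def big(p,shape=(420,560)):
    m=np.zeros(shape,np.uint8); m[p[:,1],p[:,0]]=255
    cs=cv2.findContours(m,cv2.RETR_EXTERNAL,cv2.CHAIN_APPROX_NONE)[0]; return max(cs,key=cv2.contourArea)[:,0].astype(float)
for n,bt,bw in(("top",(190,228,206,247),(172,213,224,265)),("scene",(335,200,352,222),(318,193,368,242))):
    p=pix(n,bt,blk)
    w=ray(n,p,60 if n=="top" else 48); c=w.mean(0); e=np.linalg.svd(w-c,full_matrices=False)
    print(n,"tab",len(p),c,"dir",np.arctan(e[2][0,1]/e[2][0,0]),e[1],cv2.minAreaRect(w.astype(np.float32)))
    k=big(pix(n,bw,cov)); w=ray(n,k,25).astype(np.float32); print("cover",cv2.fitEllipse(w),cv2.minEnclosingCircle(w))
p=pix("top",(315,218,346,246),lambda h,s,v:v<60);w=ray("top",p,39).astype(np.float32);print("seat",cv2.minEnclosingCircle(w),cv2.fitEllipse(ray("top",big(p),39).astype(np.float32)))
org=lambda h,s,v:(h<18)&(s>130)&(v>90)
p=pix("top",(315,216,346,247),org);w=ray("top",p,47)
for c in(w.mean(0),[571.5,-186.5]):
  d=w-c; 
  th=np.linspace(0,np.pi/2,181); q=[np.minimum(abs(d@[np.cos(t),np.sin(t)]),abs(d@[-np.sin(t),np.cos(t)])).__pow__(2).sum() for t in th]; print("spl",th[np.argmin(q)],min(q))
p=pix("top",(320,222,341,241),lambda h,s,v:(s<60)&(v>110));print("pilot",len(p),ray("top",p,53).mean(0))
R=cv2.Rodrigues
s=sense(); from scipy.spatial.transform import Rotation as Ro
print(Ro.from_quat(np.roll(s["ee_rot"],-1)).as_matrix())
E
```

```text
top tab 87 [560.18795889 208.46103392] dir 0.6643835735715687 [113.10458167  52.63905245] ((562.7890014648438, 206.16293334960938), (44.4356803894043, 24.566402435302734), 33.24763107299805)
cover ((561.9410400390625, 212.13851928710938), (122.45845031738281, 125.54583740234375), 129.08895874023438) ((561.605224609375, 212.0258331298828), 64.07653045654297)
scene tab 89 [565.48739544 211.47258011] dir 0.21191344552629152 [128.2390929   63.74737732] ((564.224609375, 210.3812255859375), (51.957542419433594, 27.226932525634766), 29.55367660522461)
cover ((568.8826904296875, 211.3763427734375), (126.873779296875, 139.20509338378906), 80.55646514892578) ((568.9910278320312, 211.96400451660156), 70.4336929321289)
seat ((580.2743530273438, -176.8365478515625), 44.812896728515625) ((568.9536743164062, -188.77130126953125), (48.90022659301758, 53.96400451660156), 148.51658630371094)
spl 0.8901179185171081 209.54293602493823
spl 0.8901179185171081 209.29336533650462
pilot 4 [ 570.28172414 -185.26044676]
[[-9.23461420e-01  3.83690721e-01 -6.61295914e-04]
 [ 3.83691204e-01  9.23460995e-01 -9.21851587e-04]
 [ 2.56975083e-04 -1.10502780e-03 -9.99999356e-01]]
```

Call:
arm_command([
  [[1,-1,-0.28,0,0,0,0],[1,-1,-0.28,0,0,0,0],[1,-1,-0.28,0,0,0,0],[1,-1,-0.28,0,0,0,0],[1,-1,-0.28,0,0,0,0],[1,-1,-0.28,0,0,0,0],[1,-1,-0.28,0,0,0,0],[1,-0.75,0,0,0,0,0]],
])

```text
time_s: 1.1
eef_pos: [523.0, 243.9, 249.7]
ee_rot: [-0.0, 0.196, 0.981, -0.0]
force: [-0.3, 0.4, 0.9]
grip_width: 0.999
grip_force: 0.0
```

Call:
arm_command([
  [[1,0,0,0,0,0,-1],[1,0,0,0,0,0,-1],[1,0,0,0,0,0,-1],[1,0,0,0,0,0,-1],[1,0,0,0,0,0,-1],[1,0,0,0,0,0,-1],[1,0,0,0,0,0,-0.4],[1,0,0,0,0,0,0]],
])

```text
time_s: 2.1
eef_pos: [521.6, 245.6, 249.7]
ee_rot: [-0.0, -0.279, 0.96, 0.0]
force: [0.1, -0.2, 0.6]
grip_width: 1.0
grip_force: 0.0
```

```bash
cat >> h.py <<'E'
from scipy.spatial.transform import Rotation as Ro
def st():
    s=sense(); R=Ro.from_quat(np.roll(s["ee_rot"],-1)).as_matrix()
    print("t",s["time_s"],"p",s["eef_pos"].round(1) if hasattr(s["eef_pos"],"round") else s["eef_pos"],"yaw",np.arctan2(R[1,0],R[0,0]).round(3),"tilt",R[:,2].round(3),"q6",round(s["joints"][5],2),"F",np.round(s["force"],1),"T",np.round(s["wrist_torque"],2),"grip",s["grip_width"],s["grip_force"])
    return np.array(s["eef_pos"]),R
def go(x,y,z):
    p,R=st(); print("tool shift/50:",(R.T@(np.array([x,y,z])-p)/50).round(2))
E
python3 -c "
from h import *
go(561.5,211.5,150)
blk=lambda h,s,v:(v<45)
p=pix('top',(188,226,208,249),blk);w=ray('top',p,60);e=np.linalg.svd(w-w.mean(0),full_matrices=False);print(len(p),w.mean(0),np.arctan(e[2][0,1]/e[2][0,0]),cv2.minAreaRect(w.astype(np.float32)))
"
```

```text
t 2.1 p [521.6 245.6 249.7] yaw -2.576 tilt [-0.001 -0.    -1.   ] q6 -1.9 F [ 0.1 -0.2  0.6] T [ 0.07  0.06 -0.03] grip 1.0000772565119667 0.0
tool shift/50: [-0.31 -1.    1.99]
62 [560.01587498 210.18406341] 0.5687250338772292 ((560.33837890625, 210.60546875), (41.92670822143555, 14.187398910522461), 30.490135192871094)
```

Call:
arm_command([
  [[1,-0.3,-1,0.5,0,0,0],[1,0,0,0.8,0,0,0],[1,0,0,0.8,0,0,0],[1,0,0,0.6,0,0,0],[1,0,0,0.4,0,0,0],[1,0,0,0,0,0,0]],
])

```text
time_s: 2.85
eef_pos: [560.4, 211.3, 93.6]
ee_rot: [-0.002, -0.279, 0.96, 0.0]
force: [0.1, 0.5, 1.0]
grip_width: 1.0
grip_force: 0.0
```

```bash
python3 -c "
from h import *
go(561,211,49)
for n in('scene','top'): cv2.imwrite(f'pics/{n}1.png',capture(n)[:,:,::-1])
a=cv2.imread('pics/scene1.png')[150:240,285:405];b=cv2.imread('pics/top1.png')[195:285,140:260]
cv2.imwrite('pics/c1.png',cv2.resize(np.hstack([a,b]),(800,300),interpolation=cv2.INTER_CUBIC))
"
```

```text
t 2.85 p [560.4 211.3  93.6] yaw -2.577 tilt [-0.003 -0.001 -1.   ] q6 -1.97 F [0.1 0.5 1. ] T [-0.03 -0.03 -0.06] grip 1.0001174835571411 0.0
tool shift/50: [-0.01 -0.01  0.89]
```

View pics/c1.png

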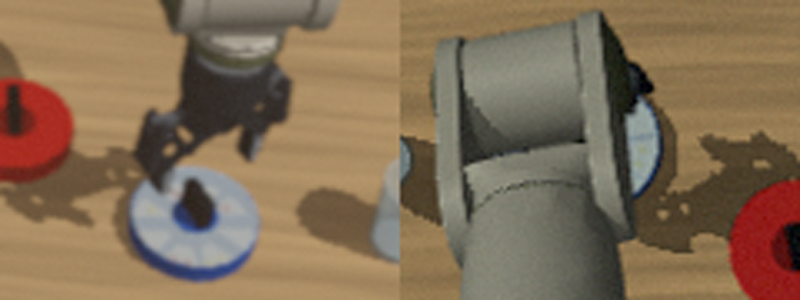

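The gripper sits above the wheel at about (190,200) in the crop, with the fingers either side of the tab. I'll descend and grip.

Call:
arm_command([
  [[1,0,0,0.5,0,0,0],[1,0,0,0.38,0,0,0],[0.6,0,0,0,0,0,0],[0.3,0,0,0,0,0,0],[0,0,0,0,0,0,0],[0,0,0,0,0,0,0],[0,0,0,0,0,0,0],[0,0,0,0,0,0,0]],
], squeeze=50)

```text
time_s: 3.95
eef_pos: [561.6, 211.6, 51.7]
ee_rot: [0.001, -0.279, 0.96, -0.0]
force: [-1.0, -1.4, 5.6]
grip_width: 0.151
grip_force: 50.7
```

Call:
arm_command([
  [[0,0,0,0,0,0,0],[0,0,0,0,0,0,0]],
], squeeze=80)

```text
time_s: 4.2
eef_pos: [561.6, 211.6, 51.8]
ee_rot: [0.001, -0.279, 0.96, -0.0]
force: [-0.5, -0.5, 6.3]
grip_width: 0.15
grip_force: 78.6
```

Call:
arm_command([
  [[0,0,0,-0.2,0,0,0],[0,0,0,-0.6,0,0,0],[0,0,0,-0.8,0,0,0],[0,0,0,-0.7,0,0,0],[0,0,0,-0.3,0,0,0],[0,0,0,0,0,0,0],[0,0,0,0,0,0,0]],
])

```text
time_s: 5.08
eef_pos: [560.6, 211.4, 179.3]
ee_rot: [-0.001, -0.279, 0.96, 0.0]
force: [0.6, 0.4, -1.8]
grip_width: 0.148
grip_force: 78.0
```

```bash
python3 -c "
from h import *
go(571,-186,180)
for n in('scene','top'): cv2.imwrite(f'pics/{n}2.png',capture(n)[:,:,::-1])
a=cv2.imread('pics/scene2.png')[120:240,265:425]
cv2.imwrite('pics/c2.png',cv2.resize(a,(640,480),interpolation=cv2.INTER_CUBIC))
"
```

```text
t 5.075 p [560.6 211.4 179.3] yaw -2.575 tilt [-0.003 -0.    -1.   ] q6 -1.97 F [ 0.6  0.4 -1.8] T [-0.02 -0.01  0.01] grip 0.14762923421005175 77.97859311103821
tool shift/50: [ 4.09 -6.82 -0.01]
```

View pics/c2.png

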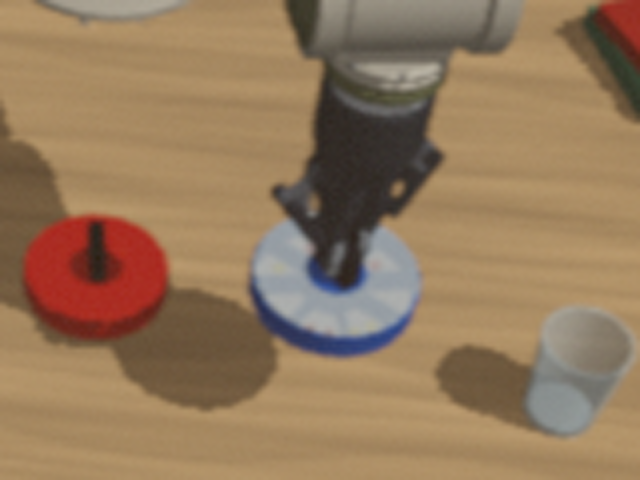

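The wheel hangs level in the fingers at about (335,280) in the crop, clear of the table.

Call:
arm_command([
  [[0,0.25,-0.4,0,0,0,0],[0,0.5,-0.84,0,0,0,0],[0,0.5,-0.84,0,0,0,0],[0,0.5,-0.84,0,0,0,0],[0,0.5,-0.84,0,0,0,0],[0,0.5,-0.84,0,0,0,0],[0,0.5,-0.84,0,0,0,0],[0,0.5,-0.84,0,0,0,0]],
])

```text
time_s: 6.18
eef_pos: [571.0, -155.6, 180.1]
ee_rot: [-0.0, -0.279, 0.96, 0.001]
force: [0.7, -0.3, -0.5]
grip_width: 0.148
grip_force: 78.0
```

Call:
arm_command([
  [[0,0.34,-0.54,0,0,0,0],[0,0,0,0,0,0,0.7],[0,0,0,0,0,0,1],[0,0,0,0,0,0,1],[0,0,0,0,0,0,1],[0,0,0,0,0,0,1],[0,0,0,0,0,0,1],[0,0,0,0,0,0,1]],
])

```text
time_s: 7.18
eef_pos: [571.3, -185.9, 180.0]
ee_rot: [-0.001, 0.22, 0.975, 0.0]
force: [-0.3, -0.8, -0.5]
grip_width: 0.151
grip_force: 78.0
```

Call:
arm_command([
  [[0,0,0,0,0,0,1],[0,0,0,0,0,0,0.6],[0,0,0,0,0,0,0],[0,0,0,0,0,0,0]],
])

```text
time_s: 7.68
eef_pos: [571.4, -186.0, 180.6]
ee_rot: [-0.0, 0.332, 0.943, 0.0]
force: [0.9, -0.9, -1.7]
grip_width: 0.149
grip_force: 78.0
```

```bash
python3 -c "
from h import *
go(571,-186,120)
for n in('scene','top'): cv2.imwrite(f'pics/{n}3.png',capture(n)[:,:,::-1])
# drive angle/centre, averaged pictures
for n,b,ks in(('top',(315,216,346,247),'012'),('scene',(200,190,238,216),'012')):
    im=np.mean([cv2.imread(f'pics/{n}{k}.png').astype(float) for k in ks],0)[b[1]:b[3],b[0]:b[2]]
    wt=np.clip(im[...,2]-im[...,0]-40,0,None); y,x=np.nonzero(wt>0); k=wt[y,x]; w=ray(n,np.c_[x+b[0],y+b[1]],47)
    c=(w*k[:,None]).sum(0)/k.sum(); d=w-c; th=np.linspace(0,np.pi/2,361)
    q=[(k*np.minimum(abs(d@[np.cos(t),np.sin(t)]),abs(d@[-np.sin(t),np.cos(t)]))**2).sum() for t in th]
    print(n,c,th[np.argmin(q)],min(q)/k.sum(), np.angle((k*np.hypot(*d.T)**2*np.exp(4j*np.arctan2(d[:,1],d[:,0]))).sum())/4+np.pi/2)
a=cv2.imread('pics/scene3.png')[110:240,140:310];b=cv2.imread('pics/top3.png')[170:300,250:420]
cv2.imwrite('pics/c3.png',cv2.resize(np.hstack([a,b]),(800,306),interpolation=cv2.INTER_CUBIC))
"
```

```text
t 7.675 p [ 571.4 -186.   180.6] yaw 2.465 tilt [-0.001  0.    -1.   ] q6 -1.4 F [ 0.9 -0.9 -1.7] T [-0.03 -0.02  0.01] grip 0.1487381514380637 78.00477147102356
tool shift/50: [ 0.   -0.01  1.21]
top [ 570.86577575 -186.10674504] 0.9032078879070655 4.749355286814739 0.9040431934669955
scene [ 573.26406346 -186.3425702 ] 0.8988445647770797 13.383658330880024 0.8920869339864955
```

View pics/c3.png

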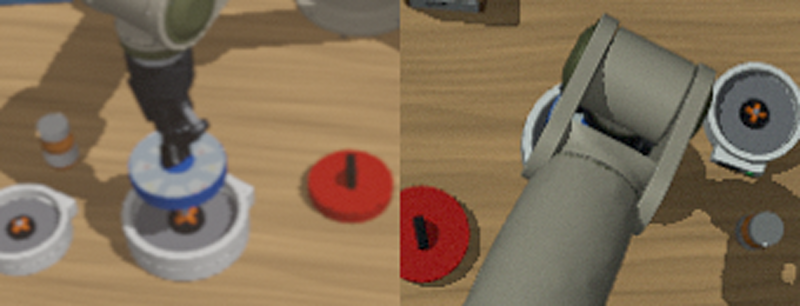

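The wheel hangs over the big dispenser at about (180,170) in the left half of the crop. The yaw of −0.677 agrees with the splines at about 0.90 − π/2 = −0.67. I'll go down gently.

Call:
arm_command([
  [[0,0,0,0.6,0,0,0],[0,0,0,0.5,0,0,0],[0,0,0,0.24,0,0,0],[0,0,0,0.08,0,0,0],[0,0,0,0.06,0,0,0],[0,0,0,0,0,0,0]],
])

```text
time_s: 8.52
eef_pos: [571.7, -186.1, 107.5]
ee_rot: [0.0, 0.333, 0.943, -0.0]
force: [-0.9, -0.9, -0.8]
grip_width: 0.148
grip_force: 78.1
```

Call:
arm_command([
  [[0,0,0,0.06,0,0,0],[0,0,0,0.06,0,0,0],[0,0,0,0,0,0,0]],
])

```text
time_s: 8.9
eef_pos: [571.1, -185.9, 100.6]
ee_rot: [-0.001, 0.333, 0.943, 0.0]
force: [-2.0, -0.5, -2.3]
grip_width: 0.15
grip_force: 78.1
```

Call:
arm_command([
  [[0,0,0,0.05,0,0,0],[0,0,0,0.05,0,0,0],[0,0,0,0,0,0,0]],
])

```text
time_s: 9.28
eef_pos: [571.3, -186.1, 96.5]
ee_rot: [-0.0, 0.333, 0.943, -0.0]
force: [-5.5, 0.3, 4.8]
grip_width: 0.148
grip_force: 79.0
```

Call:
arm_command([
  [[0,0,0,0.05,0,0,0],[0,0,0,0.05,0,0,0],[0,0,0,0,0,0,0]],
])

```text
time_s: 9.65
eef_pos: [571.3, -187.1, 91.5]
ee_rot: [0.0, 0.333, 0.943, -0.001]
force: [-4.7, -5.6, 1.7]
grip_width: 0.149
grip_force: 79.3
```

Call:
arm_command([
  [[0,0,-0.03,0,0,0,0],[0,0,0,0.05,0,0,0],[0,0,0,0,0,0,0]],
])

```text
time_s: 10.02
eef_pos: [570.9, -187.4, 88.8]
ee_rot: [0.001, 0.333, 0.943, -0.0]
force: [-2.1, -0.6, 3.8]
grip_width: 0.144
grip_force: 79.7
```

```bash
python3 -c "
from h import *
go(571,-186,85)"
```

```text
t 10.025 p [ 570.9 -187.4   88.8] yaw 2.463 tilt [ 0.001 -0.001 -1.   ] q6 -1.4 F [-2.1 -0.6  3.8] T [-0.43  0.29 -0.08] grip 0.143939151348102 79.65363264083862
tool shift/50: [0.02 0.02 0.08]
```

Call:
arm_command([
  [[0,0,0,0,0,0,0],[0,0,0,0,0,0,0],[0,0,0,0.05,0,0,0],[0,0,0,0,0,0,0]],
])

```text
time_s: 10.52
eef_pos: [570.9, -187.4, 86.3]
ee_rot: [0.001, 0.333, 0.943, -0.0]
force: [-1.1, -1.7, 6.1]
grip_width: 0.15
grip_force: 79.9
```

Call:
arm_command([
  [[0,0,0,0.04,0,0,0],[0,0,0,0,0,0,0],[0,0,0,0,0,0,0]],
])

```text
time_s: 10.9
eef_pos: [570.9, -187.5, 85.6]
ee_rot: [0.001, 0.333, 0.943, -0.0]
force: [-5.2, -0.7, 15.2]
grip_width: 0.148
grip_force: 81.4
```

The z force jumped to 15 N at TCP z 85.6, which puts the underside at about 34 mm. That is the hard stop. I'll check it before handing in.

Call:
arm_command([
  [[0,0,0,0.02,0,0,0],[0,0,0,0,0,0,0],[0,0,0,0,0,0,0]],
])

```text
time_s: 11.28
eef_pos: [571.0, -187.5, 85.5]
ee_rot: [0.001, 0.333, 0.943, -0.0]
force: [-8.3, 0.2, 23.0]
grip_width: 0.15
grip_force: 82.4
```

```bash
python3 -c "
from h import *
st()
a=capture('scene')[110:240,140:310,::-1];b=capture('top')[170:300,80:420:2,::-1]
cv2.imwrite('pics/c4.png',cv2.resize(np.hstack([a,b]),(800,306),interpolation=cv2.INTER_CUBIC))
"
```

```text
t 11.275 p [ 571.  -187.5   85.5] yaw 2.463 tilt [ 0.002 -0.001 -1.   ] q6 -1.4 F [-8.3  0.2 23. ] T [0.05 1.42 0.04] grip 0.1495003069904837 82.39349842071533
```

View pics/c4.png

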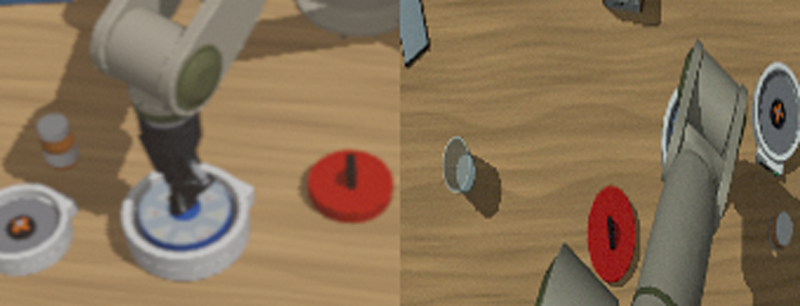

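The wheel lies flat and centred in the well at about (185,205), still gripped and pressed. The tumbler and bottle stand untouched.

```bash
python3 -c "
from rig import *
print(finish_job())"
```

```text
the job is handed in; nothing more can be done
None
```

The blue wheel is meshed on the larger dispenser's drive and pressed home against its stop with about 23 N, still gripped, and I handed the job in at about 11.3 s; the hand-in returned no verdict.

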